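# Pack the bath-salt tube under the lift-up tray

## Task

Lift the soap tray of the teal keepsake box by its handle and swing it all the way over until it stays open by itself, then press the pink bath-salt tube down into the pair of spring clips in the compartment underneath until it snaps fully home and lies level. Finally swing the tray back and lower it gently until it is fully shut. Leave everything else on the counter where it is.

Things in the scene. Friction and masses are not known exactly. Their poses are not given: they have to be found in the camera images.
- box: Teal open box fixed to the counter, 200 (its x) by 220 (its y) by 70 mm high, walls and floor 6 mm; origin at the centre of its underside, z up; its x points roughly to the robot's left. A cream tray on its rim hides the compartment; it hangs on two pairs of parallel brass arms outside the y walls, so it stays level and keeps its heading while it swings up and over to the box's +x side.
- tray: The cream tray (198 by 218 mm, walls 35 mm high, soaps fixed in it, 0.5 kg). Origin at its pivot, 70 mm from the tray's middle towards box -x, 17 mm above its underside. Axes as the box's. By its own weight it falls shut while joint lift is below about 1.13, and falls open and stays open above that; no latch.
- lift (a joint): Swing angle a of the tray's arms, rad: 0 = tray shut, 1.83 = stop, fully open. Arms are 130 mm between pivots and lean 1.134 rad from vertical towards box -x when shut, so at angle a the whole tray and its handle have moved from their shut place by 0.130*(sin 1.134 - sin(1.134-a)) m along box +x and by 0.130*(cos(1.134-a) - cos 1.134) m upwards.
- tray_handle (a point): Centre of the tray's dark wooden handle bar: 14 by 14 mm thick, 110 mm long along box y, on a post at each end; its centre is 58 mm above the tray's underside: over the box centre, 129 mm above the counter when shut; 201 mm further along box +x and 45 mm higher when open. Soaps beside it reach 27 mm above the tray's underside. Axes as the box's.
- clip_seat (a point): Where the tube's centre lies when home, the tube along box y: in the compartment, 20 mm from the box centre towards box -x, 40 mm above the box's underside (34 mm above its inner floor). Two steel spring clips stand 38 mm to either side of it along box y, each 14 mm wide (62 mm free between them). Axes as the box's.
- clip_lips (a point): Point 12 mm above clip_seat, level with the clips' lips. Each clip is two upright fingers that spring apart, with rounded lips 22 mm apart here and flared mouths reaching 10 mm higher. Pushing the tube straight down past the lips takes some 8 to 14 N in all; it rests on saddles when home.
- pink_tube_mid (a point): Centre of the pink bath-salt tube, lying on the counter: round body 30 mm diameter, 112 mm long along its own x, with a square wooden cap 36 by 36 by 19 mm at each end (150 mm in all), about 0.14 kg. Centre 18 mm above the counter when lying there. Either end may go either way.
- white_tube_mid (a point): Centre of a white tube of the same shape; must stay. The two tubes may swap places.
- amber_jar: Amber jar, 64 mm diameter, 75 mm tall; origin under its centre; must stay.
- candle_tin: Yellow tin, 72 mm diameter, 50 mm tall, on the box's +x side; the open tray passes above it; origin under its centre; must stay.
- soap_bar: Green soap bar 85 by 55 by 28 mm; origin under its centre; must stay.
- pillar_candle: Red pillar candle, 70 mm diameter, 100 mm tall; origin under its centre; must stay.
- gift_box: Plain cardboard box 110 by 90 by 50 mm; origin under its centre; must stay.
Not all that is in view belongs to the job. What is shaped like the part that bears pink_tube_mid but black or green is not meant.

How it is judged:
By the outcome, as a careful person would: the job done as asked, in the order asked, and still so for the second after the job is handed in, with the robot touching nothing.
It also fails if it takes over 72 s, if anything falls off the work surface, if the arm or the gripper's body presses on something with over 40 N, if the wrist force passes 120 N, or if a joint passes its speed limit or range.

## Robot

A 7-joint arm with a two-finger parallel gripper is mounted at the origin on the work surface. World frame = base frame: x ahead of the robot, y to its left, z up, the work surface at z = 0. Lengths are in m, angles in rad, forces in N, time in s.
With the tool pointing down it reaches from about 0.35 to 0.9 m from the base axis. Payload 19.9 kg.
Tool frame: the origin (TCP) lies on the centre line of the jaws, within the pads' length; the fingertips stand 8 mm ahead of it and the grasp point (between the pads) lies 11 mm behind it; x points along the fingers, y is the direction in which the jaws open and shut, and the axes are right-handed (so a half turn about x gives the same grasp; the last joint's range is limited). The gripper opens to 85 mm and grips with 20 to 120 N. Pads are 22 mm wide; open, the fingers measure 114 mm over their backs; the gripper's body (76 mm by 85 mm) begins 54 mm behind the grasp point. The pads swing forward as they close: fully open they stand 13 mm farther back than shut.
Start: joints at [1.192, 0.417, -0.01, 1.614, 0.005, 1.111, -0.053], TCP at [0.207, -0.59, 0.239] pointing down, gripper open.
Joint ranges: [-2.81, 2.81], [-0.39, 2.02], [-1.27, 1.25], [0.06, 2.57], [-1.19, 4.33], [0.19, 2], [-2.82, 2.82]. Speed limits (rad/s): [1.89, 1.89, 2.39, 2.39, 3.01, 3.01, 3.01].

## Interface

Orientations are given as a unit quaternion [w, x, y, z].
In Python, from bench import observe, camera, calibration, job_done gives the robot as it stands. The module is installed in compiled form; this text tells all that it offers.
- The arm moves only by the tool jog_arm, never from a script. Its argument "deltas" is a list of rows, each a list of 2 entries, a list of its own where there are three numbers: the shift along the tool's x, y, z normalised to -1 to 1, where 1 is 1 m, then the turn, a rotation vector about the tool's x, y, z normalised to -1 to 1, where 1 is 360 degrees. In form: [[[dx, dy, dz], [wx, wy, wz]], ...]. A call has 1 to 8 rows; each row is the pose to reach, as a shift and turn from the pose measured when the call began, along the tool's axes at that moment, turning the shorter way round; what a row does not reach only later rows make up. A row lasts 1/12 s, in which the tool goes at most 41.7 mm and 7.16 degrees, less where a joint would pass 70% of its speed; a pose out of reach is approached as far as the arm can. A call with a number of a shift or a turn outside -1 to 1 is refused whole. A call with a gripper value outside its range is refused whole. "grip" is the opening, from 0 (shut) to 1 (fully open), set as the call begins (left out, the last holds). The fingers move at their own pace and stop on an object; "squeeze" is the grip in N (left out, the last holds). Time passes only in rows, so rows that repeat a pose let the fingers close. It gives the time, the measured TCP pose, the force and the opening at its end, in the units of the state.
- observe(): the state, without advancing time (a new reading comes with each control period).
- camera(name): name is "scene" or "top" or "wrist"; returns the picture (480x640x3 uint8, red, green, blue); there is no depth.
- calibration(name): a dict with "mtx" (3x3 intrinsics, pixels), "pose" (4x4, takes a point from camera to world coordinates); the wrist camera has in their place "mount" (4x4, takes a point from camera to tool coordinates, whose origin is the TCP and whose axes are the tool frame's). Camera axes: x right, y up, looking along -z (the intrinsics and any distortion apply to the point x, -y, -z); pixel columns grow to the right and rows downward; lengths in m; the calibration is good to about 2 mm. The wrist camera is an equidistant fisheye: a pixel r from the principal point sees the ray r / f radians off the axis. A picture is of the moment at which its call begins: read the wrist's pose just before it. calibration takes no time and is no camera call.
- job_done(): hands the job in, once; it reports no verdict.
The state is a dict: "clock": time; "qpos": joint angles; "dq": joint speeds; "joint_torque": joint torques, N m; "eef_pos": TCP position; "tcp_rot": TCP orientation; "force": force on the tool from outside, world axes, zero at the start; "ft_torque": the same for the moment, N m; "finger_gap": opening from 0.0 (shut) to 1.0 (fully open).
Only numpy, scipy, OpenCV 4.12 (cv2) and the standard library are available. Lean on these libraries where they do the work, as an engineer would, in place of code of your own. Each camera call takes 0.05 s, during which the arm holds its last target. There are 200 camera calls.

## Working session

There is one attempt and no reset: what is moved stays moved. The work goes in short steps, Python scripts to look and compute and a tool call to move; the robot and the scene stay as the last step left them, time stands still between calls to the robot, and variables do not carry over. Pictures are saved under pics/ and viewed, about 8 in all and at most 12, crops included, and the job is handed in when it is done.

Besides the shell and the picture viewer there is one more tool, called after ">>>" as name([rows], argument=value, ...), one row to a line, values as JSON. jog_arm: Moves the arm, as the interface text tells. Its arguments: {"type":"object","properties":{"deltas":{"type":"array"},"grip":{"type":"number"},"squeeze":{"type":"number"}},"required":["deltas"]}

```bash
mkdir -p pics; python3 - <<'E'
from bench import *
import cv2,numpy as np
s=observe();print(s)
for n in("scene","top"):
    im=camera(n);cv2.imwrite(f"pics/{n}0.png",im[...,::-1]);c=calibration(n);print(n,c)
print(calibration("wrist"))
E
```

```text
{'clock': 0.0, 'qpos': array([ 1.1925413 ,  0.41795516, -0.01032259,  1.61420093,  0.00472753,
        1.11070721, -0.05300974]), 'dq': array([ 3.06671822e-05, -4.71805070e-04, -2.56479878e-04,  4.83338305e-04,
       -1.85675237e-04,  8.89593730e-04, -1.36979750e-03]), 'joint_torque': array([-8.54812024e-04, -8.64436126e+01,  6.78453594e-01, -4.34897375e+01,
        1.91018003e-02,  7.24210404e-03,  4.54872304e-05]), 'eef_pos': array([ 0.20639332, -0.58956337,  0.23866068]), 'tcp_rot': array([-0.11808252, -0.69699323, -0.11893568,  0.6972168 ]), 'force': array([ 0.83554225, -1.03640068, -0.38085672]), 'ft_torque': array([-0.0123486 , -0.02063507,  0.00999591]), 'finger_gap': 1.0024588779902146}
scene {'mtx': array([[512.76798036,   0.        , 321.30231121],
       [  0.        , 512.76798036, 244.3594116 ],
       [  0.        ,   0.        ,   1.        ]]), 'pose': array([[-0.67774341, -0.5053207 ,  0.53414873,  1.1137927 ],
       [ 0.73529656, -0.46743244,  0.49076052,  0.54458468],
       [ 0.001687  ,  0.72536743,  0.68835982,  0.89694942],
       [ 0.        ,  0.        ,  
[... 262 characters left out ...]
,
       [-0.99992618,  0.01197058,  0.00208519, -0.0394794 ],
       [ 0.00428709,  0.18699008,  0.98235245,  1.27740594],
       [ 0.        ,  0.        ,  0.        ,  1.        ]])}
{'mtx': array([[371.64829954,   0.        , 322.07813633],
       [  0.        , 371.64829954, 240.04469636],
       [  0.        ,   0.        ,   1.        ]]), 'mount': array([[-3.53309947e-04,  2.63202740e-01, -9.64740480e-01,
        -1.33718714e-01],
       [ 9.99999604e-01,  8.81289911e-04, -1.25787080e-04,
         7.55411148e-04],
       [ 8.17108548e-04, -9.64740142e-01, -2.63202947e-01,
        -6.66098687e-02],
       [ 0.00000000e+00,  0.00000000e+00,  0.00000000e+00,
         1.00000000e+00]])}
```

View pics/top0.png

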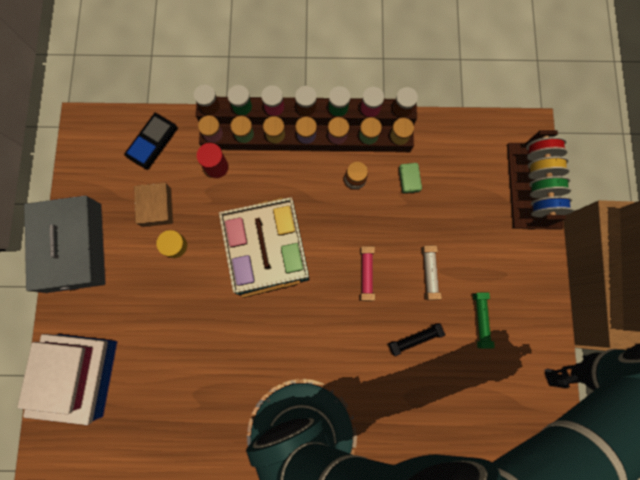

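View pics/scene0.png

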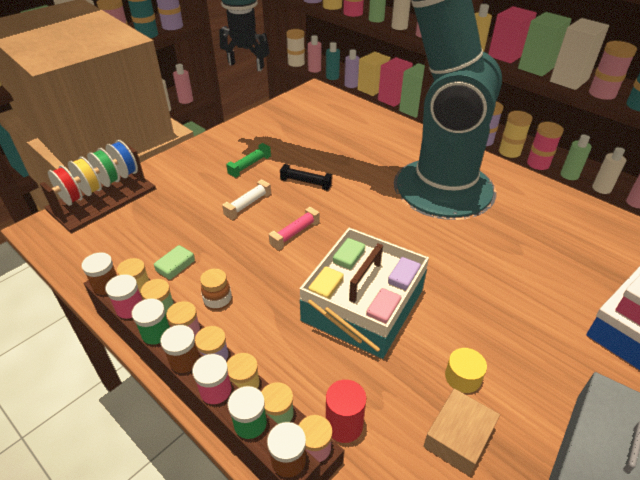

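Top view: the pink tube is at (367,273). It could be confused with the white tube (431,272), the black one (416,340) or the green one (484,320). The tray handle is at (264,243), and box +x points left in the picture. I choose the pink tube; next I measure it and make one close crop.

```bash
cat > h.py <<'E'
import numpy as np,cv2
from bench import *
from scipy.spatial.transform import Rotation as R
def ray(n,px):
    c=calibration(n);u=cv2.undistortPoints(np.array([[px]],float),c["mtx"],None)[0,0]
    P=c["pose"];return P[:3,3],P[:3,:3]@np.array([u[0],-u[1],-1])
def cast(n,px,z):
    o,d=ray(n,px);return o+d*(z-o[2])/d[2]
def tri(p1,p2):
    A=np.zeros((3,3));b=np.zeros(3)
    for n,p in(("top",p1),("scene",p2)):
        o,d=ray(n,p);d=d/np.linalg.norm(d);M=np.eye(3)-np.outer(d,d);A+=M;b+=M@o
    return np.linalg.solve(A,b)
def blob(im,lo,hi,roi):
    h=cv2.cvtColor(im,cv2.COLOR_RGB2HSV);m=cv2.inRange(h,lo,hi)
    k=np.zeros_like(m);x0,y0,x1,y1=roi;k[y0:y1,x0:x1]=m[y0:y1,x0:x1]
    cs=cv2.findContours(k,0,cv2.CHAIN_APPROX_NONE)[0];return max(cs,key=cv2.contourArea),k
def rot():
    w,x,y,z=observe()["tcp_rot"];return R.from_quat([x,y,z,w])
def goal(p,Rt):
    "row values from current pose to world pose p, Rotation Rt"
    s=observe();r=rot();d=r.inv().apply(np.array(p)-s["eef_pos"]);w=(r.inv()*Rt).as_rotvec()/(2*np.pi)
    return np.round(d,4),np.round(w,4)
def down(yaw):
    "tool x down, tool y at heading yaw"
    y=np.array([np.cos(yaw),np.sin(yaw),0]);x=np.array([0,0,-1.]);return R.from_matrix(np.stack([x,y,np.cross(x,y)],1))
E
python3 - <<'E'
from h import *
t=cv2.imread("pics/top0.png")[...,::-1].copy();s=cv2.imread("pics/scene0.png")[...,::-1].copy()
def show(name,lo,hi,rt,rs,z):
    out=[]
    for n,im,r in(("top",t,rt),("scene",s,rs)):
        c,m=blob(im,lo,hi,r);q=cv2.minAreaRect(c);out.append(q[0])
        bx=cv2.boxPoints(q);print(name,n,np.round(q[0],1),np.round(q[1],1),cv2.contourArea(c),"z-cast",np.round(cast(n,q[0],z),4))
        e=[cast(n,bx[i],z) for i in range(4)]
        l=[e[1]-e[0],e[2]-e[1]];l=max(l,key=np.linalg.norm);print("  len",np.round(np.linalg.norm(l),4),"heading",np.round(np.degrees(np.arctan2(l[1],l[0]))%180,2))
    print("  tri",np.round(tri(*out),4))
show("pink",(160,100,80),(179,255,255),(350,240,385,305),(260,200,330,250),.018)
show("handle",(0,40,0),(179,255,100),(252,210,275,275),(340,240,390,300),.129)
show("tray",(10,10,150),(35,110,255),(210,190,315,300),(295,225,435,330),.106)
show("tin",(22,150,100),(32,255,255),(150,225,190,260),(440,340,490,395),.05)
a=cv2.resize(t[190:310,205:445],None,fx=3.3,fy=3.3,interpolation=2);cv2.imwrite("pics/crop1.png",a[...,::-1])
E
```

```text
pink top [366.5 273. ] [38.  9.] 341.5 z-cast [ 0.4351 -0.1755  0.018 ]
  len 0.1066 heading 179.42
pink scene [296.4 226.2] [11.1 37.2] 358.5 z-cast [ 0.4253 -0.1755  0.018 ]
  len 0.1136 heading 179.88
  tri [ 0.4324 -0.1723  0.0252]
handle top [262.3 243.3] [51.2  6. ] 183.5 z-cast [0.4964 0.1048 0.129 ]
  len 0.1347 heading 13.25
handle scene [365.6 272.7] [13.1 60.9] 186.5 z-cast [0.5183 0.1213 0.129 ]
  len 0.1643 heading 13.2
  tri [0.5003 0.108  0.1055]
tray top [262.2 244.4] [81.4 76.9] 6012.0 z-cast [0.4973 0.1077 0.106 ]
  len 0.219 heading 12.65
tray scene [362.6 276.9] [105.1  92. ] 7771.5 z-cast [0.514  0.1117 0.106 ]
  len 0.2753 heading 25.1
  tri [0.5016 0.1068 0.0922]Traceback (most recent call last):
  File "<stdin>", line 14, in <module>
  File "<stdin>", line 6, in show
  File "h.py", line 17, in blob
    cs=cv2.findContours(k,0,cv2.CHAIN_APPROX_NONE)[0];return max(cs,key=cv2.contourArea),k
                                                             ~~~^^^^^^^^^^^^^^^^^^^^^^^^
ValueError: max() iterable argument is empty
```

```bash
python3 - <<'E'
from h import *
t=cv2.imread("pics/top0.png")
a=cv2.resize(t[190:310,205:445],None,fx=3.3,fy=3.3,interpolation=2);cv2.imwrite("pics/crop1.png",a)
y=rot().as_matrix();print(y, np.degrees(np.arctan2(y[1,1],y[0,1])))
for yaw in(102.65,-77.35):print(goal([.4975,.107,.26],down(np.radians(yaw))))
E
```

```text
[[-4.61066056e-04  3.30560706e-01 -9.43784619e-01]
 [ 9.99325474e-04 -9.43784096e-01 -3.30561011e-01]
 [-9.99999394e-01 -1.09555847e-03  1.04809076e-04]] -70.69717635613158
(array([-0.0207, -0.5613, -0.5049]), array([-4.815e-01, -3.000e-04,  0.000e+00]))
(array([-0.0207, -0.5613, -0.5049]), array([0.0185, 0.    , 0.0002]))
```

View pics/crop1.png

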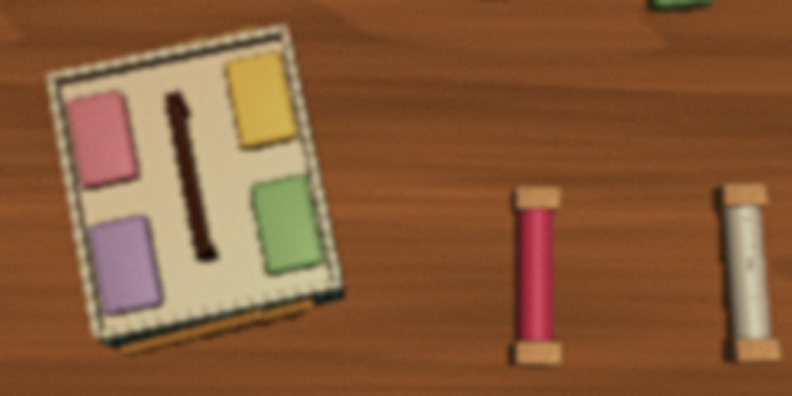

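The crop shows the pink body with wooden caps at both ends, at crop (537,275), and the white tube to its right. The choice holds, so I move above the handle.

>>> jog_arm([
  [[-0.02,-0.56,-0.505],[0.0185,0,0]],
  [[-0.02,-0.56,-0.505],[0.0185,0,0]],
  [[-0.02,-0.56,-0.505],[0.0185,0,0]],
  [[-0.02,-0.56,-0.505],[0.0185,0,0]],
  [[-0.02,-0.56,-0.505],[0.0185,0,0]],
  [[-0.02,-0.56,-0.505],[0.0185,0,0]],
  [[-0.02,-0.56,-0.505],[0.0185,0,0]],
  [[-0.02,-0.56,-0.505],[0.0185,0,0]],
], grip=1)

```text
clock: 0.77
eef_pos: [0.3354, -0.2805, 0.2481]
tcp_rot: [-0.077, -0.703, -0.078, 0.703]
force: [0.9, -1.3, 0.9]
finger_gap: 1.001
```

```bash
python3 - <<'E'
from h import *
s=observe();print(s["eef_pos"],s["clock"],s["qpos"])
print(goal([.4975,.107,.26],down(np.radians(-77.35))))
E
```

```text
[ 0.33543536 -0.28052826  0.24809834] 0.7667 [ 0.80474398  0.07291965 -0.18638457  2.03886059  0.01543063  1.03209094
 -0.73940823]
(array([-0.0117, -0.3427, -0.2429]), array([-0.    ,  0.0001,  0.0001]))
```

>>> jog_arm([
  [[-0.0117,-0.3427,-0.243],[0,0,0]],
  [[-0.0117,-0.3427,-0.243],[0,0,0]],
  [[-0.0117,-0.3427,-0.243],[0,0,0]],
  [[-0.0117,-0.3427,-0.243],[0,0,0]],
  [[-0.0117,-0.3427,-0.243],[0,0,0]],
  [[-0.0117,-0.3427,-0.243],[0,0,0]],
  [[-0.0117,-0.3427,-0.243],[0,0,0]],
  [[-0.0117,-0.3427,-0.243],[0,0,0]],
])

```text
clock: 1.43
eef_pos: [0.4636, 0.0271, 0.2577]
tcp_rot: [-0.077, -0.703, -0.078, 0.703]
force: [1.3, -0.7, 0.2]
finger_gap: 1.002
```

```bash
python3 - <<'E'
from h import *
s=observe();print(s["eef_pos"],s["clock"],s["qpos"])
print(goal([.4975,.107,.26],down(np.radians(-77.35))))
E
```

```text
[0.46364954 0.02706544 0.25766365] 1.4333 [ 0.36979166  0.13615866 -0.5339525   1.96059312  0.07829708  1.06512095
 -1.54865681]
(array([-0.0023, -0.0706, -0.0505]), array([-0.0001,  0.    ,  0.0001]))
```

>>> jog_arm([
  [[-0.002,-0.0706,-0.0505],[0,0,0]],
  [[-0.002,-0.0706,-0.0505],[0,0,0]],
  [[-0.002,-0.0706,-0.0505],[0,0,0]],
  [[-0.002,-0.0706,-0.0505],[0,0,0]],
  [[-0.002,-0.0706,-0.0505],[0,0,0]],
])

```text
clock: 1.85
eef_pos: [0.4972, 0.107, 0.2592]
tcp_rot: [-0.078, -0.702, -0.078, 0.703]
force: [0.7, -0.3, -0.6]
finger_gap: 0.999
```

```bash
cat >> h.py <<'E'
def wpix(p):
    "pixel of world point p in wrist camera"
    c=calibration("wrist");M=c["mount"];s=observe();q=rot().inv().apply(np.array(p)-s["eef_pos"])
    v=M[:3,:3].T@(q-M[:3,3]);v=v*[1,-1,-1];th=np.arctan2(np.hypot(v[0],v[1]),v[2]);k=th/np.hypot(v[0],v[1])
    return c["mtx"][:2,:2]@(v[:2]*k)+c["mtx"][:2,2]
def wcast(px,z):
    c=calibration("wrist");M=c["mount"];s=observe();r=rot()
    u=(np.array(px,float)-c["mtx"][:2,2])/c["mtx"][0,0];th=np.hypot(*u);d=np.array([*(u/th*np.sin(th)),np.cos(th)])*[1,-1,-1]
    o=s["eef_pos"]+r.apply(M[:3,3]);d=r.apply(M[:3,:3]@d);return o+d*(z-o[2])/d[2]
E
python3 - <<'E'
from h import *
s=observe();print(s["eef_pos"],s["qpos"])
im=camera("wrist");cv2.imwrite("pics/w1.png",im[...,::-1])
u=np.array([np.cos(np.radians(12.65)),np.sin(np.radians(12.65)),0])
for k in(-.055,0,.055):print(wpix(np.array([.4975,.107,.136])+k*u))
E
```

```text
[0.49723607 0.10696539 0.25922843] [ 0.23630705  0.23154936 -0.58421628  1.8595572   0.1418823   1.09310446
 -1.75105809]
[320.26286136 304.66936052]
[319.99420749 234.62274679]
[319.75413382 157.13125906]
```

View pics/w1.png

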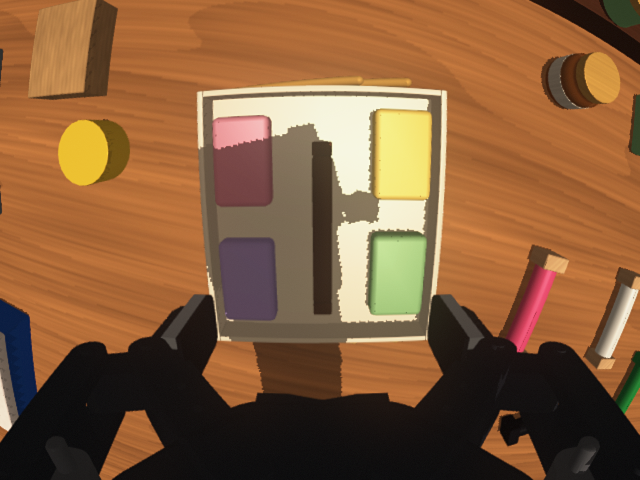

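The handle bar runs from (322,157) to (322,314) and the rim corners are near (198,92), (446,92), (437,340) and (220,340). I refine from these.

```bash
python3 - <<'E'
from h import *
im=cv2.imread("pics/w1.png");g=im.max(2)
m=np.zeros_like(g);m[120:330,300:340]=(g[120:330,300:340]<62)*255
cs=max(cv2.findContours(m,0,1)[0],key=cv2.contourArea);print(cv2.boundingRect(cs),cv2.minAreaRect(cs))
C=[wcast(p,.106) for p in((198,92),(446,92),(437,340),(220,340))]
print(np.round(C,4),np.mean(C,0))
a=C[0]-C[3];b=C[1]-C[2];d=a+b;print([np.linalg.norm(v) for v in(a,b,C[1]-C[0],C[2]-C[3])],np.degrees(np.arctan2(d[1],d[0])))
for p in((322,157),(322,314)):print(wcast(p,.136))
print(wcast((541,257),.036),wcast((512,350),.036),wcast((548,257),.036))
E
```

```text
(313, 176, 18, 138) ((321.5, 244.5), (17.0, 137.0), 0.0)
[[ 0.5826  0.2244  0.106 ]
 [ 0.625   0.0339  0.106 ]
 [ 0.4157 -0.0211  0.106 ]
 [ 0.3732  0.1734  0.106 ]] [0.49913088 0.10265945 0.106     ]
[np.float64(0.2155144679356268), np.float64(0.21635394962603618), np.float64(0.1951683101128412), np.float64(0.1990395129663549)] 14.222748291267033
[0.5515877  0.11755931 0.136     ]
[0.43632509 0.09193161 0.136     ]
[ 0.50200138 -0.15073652  0.036     ] [ 0.37995704 -0.16288542  0.036     ] [ 0.50407999 -0.16093397  0.036     ]
```

>>> jog_arm([
  [[0.036,0.001,0],[0,0,0]],
  [[0.072,0.001,0],[0,0,0]],
  [[0.105,0.001,0],[0,0,0]],
  [[0.13,0.001,0],[0,0,0]],
  [[0.141,0.001,0],[0,0,0]],
  [[0.141,0.001,0],[0,0,0]],
  [[0.141,0.001,0],[0,0,0]],
])

```text
clock: 2.48
eef_pos: [0.4976, 0.1047, 0.1191]
tcp_rot: [-0.077, -0.703, -0.077, 0.703]
force: [0.2, 1.0, -0.0]
finger_gap: 1.0
```

>>> jog_arm([
  [[0,0,0],[0,0,0]],
  [[0,0,0],[0,0,0]],
  [[0,0,0],[0,0,0]],
  [[0,0,0],[0,0,0]],
  [[0,0,0],[0,0,0]],
  [[0,0,0],[0,0,0]],
], grip=0, squeeze=50)

```text
clock: 2.98
eef_pos: [0.4974, 0.1066, 0.1196]
tcp_rot: [-0.077, -0.703, -0.078, 0.703]
force: [-11.4, 34.3, 6.3]
finger_gap: 0.151
```

```bash
python3 - <<'E'
from h import *
s=observe();print(s)
bx=np.array([-np.sin(np.radians(12.65)),np.cos(np.radians(12.65)),0]);r=rot()
for a in np.linspace(0,1.85,18)[1:]:
    d=.130*(np.sin(1.134)-np.sin(1.134-a))*bx+np.array([0,0,.130*(np.cos(1.134-a)-np.cos(1.134))])
    print(round(a,2),np.round(r.inv().apply(d),4))
E
```

```text
{'clock': 2.9833, 'qpos': array([ 0.17034245,  0.41872466, -0.53033287,  1.98895141,  0.28536362,
        0.80632632, -1.87264879]), 'dq': array([-0.02565545,  0.00087015, -0.06055573,  0.00066453, -0.05264584,
       -0.01760463,  0.00054035]), 'joint_torque': array([ 22.71547616, -72.81103849,  16.00750744, -33.4262681 ,
         9.64619905,   3.54328841,  -0.09443828]), 'eef_pos': array([0.4974006 , 0.10661278, 0.11955957]), 'tcp_rot': array([-0.07667028, -0.70278068, -0.07848346,  0.70289497]), 'force': array([-11.37415138,  34.30041158,   6.30307005]), 'ft_torque': array([6.72193824, 2.18156969, 0.15393655]), 'finger_gap': 0.1512992428746725}
0.11 [-0.0125 -0.0067  0.    ]
0.22 [-0.0241 -0.0147  0.    ]
0.33 [-0.0348 -0.0239  0.    ]
0.44 [-0.0445 -0.0343  0.    ]
0.54 [-0.0529 -0.0456  0.    ]
0.65 [-0.0601 -0.0578  0.    ]
0.76 [-0.0659 -0.0707  0.0001]
0.87 [-0.0703 -0.0841  0.0001]
0.98 [-0.0732 -0.098   0.0001]
1.09 [-7.46e-02 -1.12e-01  1.00e-04]
1.2 [-7.440e-02 -1.262e-01  1.000e-04]
1.31 [-7.270e-02 -1.402e-01  1.000e-04]
1.41 [-6.95e-02 -1.54e-01  1.00e-04]
1.52 [-6.480e-02 -1.673e-01  1.000e-04]
1.63 [-0.0587 -0.1801  0.0002]
1.74 [-0.0513 -0.1921  0.0002]
1.85 [-4.260e-02 -2.032e-01  2.000e-04]
```

>>> jog_arm([
  [[-0.0125,-0.0067,0],[0,0,0]],
  [[-0.0241,-0.0147,0],[0,0,0]],
  [[-0.0348,-0.0239,0],[0,0,0]],
  [[-0.0445,-0.0343,0],[0,0,0]],
  [[-0.0529,-0.0456,0],[0,0,0]],
  [[-0.0601,-0.0578,0],[0,0,0]],
  [[-0.0659,-0.0707,0],[0,0,0]],
  [[-0.0703,-0.0841,0],[0,0,0]],
])

```text
clock: 3.65
eef_pos: [0.4785, 0.1894, 0.1907]
tcp_rot: [-0.077, -0.703, -0.078, 0.703]
force: [-3.5, -1.4, -6.7]
finger_gap: 0.154
```

```bash
cat > arc.py <<'E'
from h import *
s=observe();bx=np.array([-np.sin(np.radians(12.65)),np.cos(np.radians(12.65)),0]);r=rot()
print(s["eef_pos"],s["force"],s["finger_gap"],s["clock"]);print(s["qpos"])
p0=np.array([.4974,.1066,.1196])
d=s["eef_pos"]-p0;dx,dz=d@bx,d[2];a=1.134-np.arctan2(np.sin(1.134)-dx/.13,dz/.13+np.cos(1.134));print("a",a,"radius",np.hypot(.13*np.sin(1.134)-dx,dz+.13*np.cos(1.134)), "side",d@np.array([bx[1],-bx[0],0]))
def arc(A):
    for a in A:
        d=.130*(np.sin(1.134)-np.sin(1.134-a))*bx+np.array([0,0,.130*(np.cos(1.134-a)-np.cos(1.134))])
        print(round(a,2),np.round(r.inv().apply(p0+d-s["eef_pos"]),4))
E
python3 - <<'E'
from arc import *
arc(a+np.arange(1,10)*.11)
E
```

```text
[0.47853215 0.18942175 0.19065654] [-3.52014549 -1.4493982  -6.68466824] 0.15382199900084184 3.65
[ 0.06710868  0.33121395 -0.59762687  1.91876377  0.22331702  0.95758146
 -1.98580351]
a 0.8790539109898929 radius 0.13026205184595618 side -0.00027231489959157567
0.99 [-0.0026 -0.0141 -0.0003]
1.1 [-0.0038 -0.0283 -0.0002]
1.21 [-0.0035 -0.0426 -0.0002]
1.32 [-0.0016 -0.0568 -0.0002]
1.43 [ 0.0018 -0.0707 -0.0002]
1.54 [ 0.0067 -0.0841 -0.0002]
1.65 [ 0.0131 -0.0969 -0.0002]
1.76 [ 0.0208 -0.1089 -0.0002]
1.87 [ 0.0298 -0.12   -0.0002]
```

Geometry agrees with the given arc. I continue to the stop.

>>> jog_arm([
  [[-0.0026,-0.0141,0],[0,0,0]],
  [[-0.0038,-0.0283,0],[0,0,0]],
  [[-0.0035,-0.0426,0],[0,0,0]],
  [[-0.0016,-0.0568,0],[0,0,0]],
  [[0.0018,-0.0707,0],[0,0,0]],
  [[0.0067,-0.0841,0],[0,0,0]],
  [[0.0131,-0.0969,0],[0,0,0]],
  [[0.0208,-0.1089,0],[0,0,0]],
])

```text
clock: 4.32
eef_pos: [0.454, 0.2971, 0.17]
tcp_rot: [-0.077, -0.702, -0.078, 0.703]
force: [-2.7, -3.8, -7.9]
finger_gap: 0.15
```

>>> jog_arm([
  [[0.003,-0.004,0],[0,0,0]],
  [[0.006,-0.0075,0],[0,0,0]],
  [[0.006,-0.0075,0],[0,0,0]],
])

```text
clock: 4.57
eef_pos: [0.4526, 0.3038, 0.1645]
tcp_rot: [-0.078, -0.702, -0.077, 0.703]
force: [-5.8, -13.1, 10.7]
finger_gap: 0.147
```

```bash
python3 - <<'E'
from arc import *
E
```

```text
[0.45261839 0.3037537  0.16446432] [ -5.76954746 -13.09690599  10.73289463] 0.1466750357991189 4.5667
[-0.15803986  0.42770448 -0.60900454  1.86690682  0.29903154  0.9406592
 -2.25512707]
a 1.8355798629870446 radius 0.13073617994705797 side -0.0005189486411383574
```

>>> jog_arm([
  [[0,0,0],[0,0,0]],
  [[0,0,0],[0,0,0]],
  [[0,0,0],[0,0,0]],
  [[0,0,0],[0,0,0]],
  [[0,0,0],[0,0,0]],
], grip=1)

```text
clock: 4.98
eef_pos: [0.4527, 0.304, 0.1646]
tcp_rot: [-0.078, -0.703, -0.077, 0.703]
force: [-0.9, 0.1, 0.8]
finger_gap: 0.85
```

>>> jog_arm([
  [[-0.03,0,0],[0,0,0]],
  [[-0.07,0,0],[0,0,0]],
  [[-0.11,0,0],[0,0,0]],
  [[-0.11,0.04,0],[0,0,0]],
  [[-0.11,0.08,0],[0,0,0]],
  [[-0.11,0.12,0],[0,0,0]],
  [[-0.11,0.16,0],[0,0,0]],
  [[-0.11,0.2,0],[0,0,0]],
])

```text
clock: 5.65
eef_pos: [0.4963, 0.1071, 0.2752]
tcp_rot: [-0.078, -0.703, -0.077, 0.703]
force: [0.3, 0.4, 0.2]
finger_gap: 1.0
```

>>> jog_arm([
  [[0,0.03,0],[0,0,0]],
  [[0,0.03,0],[0,0,0]],
  [[0,0.03,0],[0,0,0]],
  [[0,0.03,0],[0,0,0]],
])

```text
clock: 5.98
eef_pos: [0.5028, 0.0784, 0.2753]
tcp_rot: [0.078, 0.703, 0.077, -0.703]
force: [-0.9, 0.4, -0.4]
finger_gap: 1.001
```

```bash
python3 - <<'E'
from arc import *
im=camera("wrist");cv2.imwrite("pics/w2.png",im[...,::-1])
c=np.array([.4974,.1066,0]);by=np.array([-bx[1],bx[0],0])
seat=c-.02*bx;print("seat",seat,wpix(seat+[0,0,.06]))
for k in(-.038,.038):print(wpix(seat+k*by+[0,0,.062]))
E
```

```text
[0.50280961 0.07835952 0.27534585] [-0.93973936  0.42689807 -0.37761106] 1.000896296151248 5.9833
[ 0.2568871   0.20849613 -0.53882964  1.84106567  0.1193989   1.1237958
 -1.67521868]
a 0.5264161191860095 radius 0.2566787498755268 side -0.0009062236913950737
seat [0.5017799  0.08708548 0.        ] [312.34812066 210.32671996]
[312.07507476 170.79334947]
[312.58069479 249.08271807]
```

View pics/w2.png

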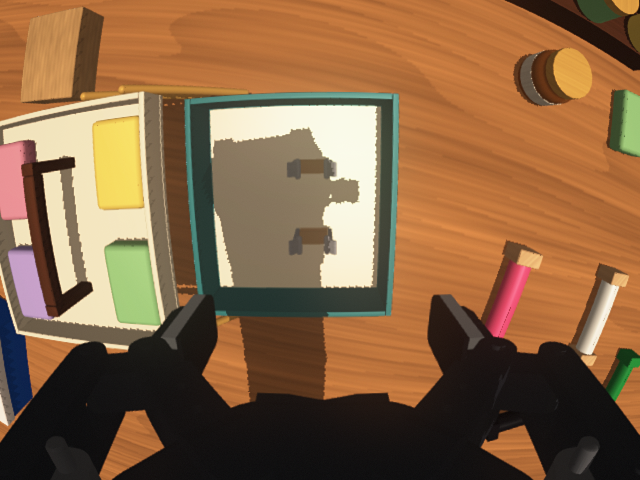

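The tray stays open. The clips are at (313,167) and (314,240) and the box rim corners are near (187,99), (398,94), (391,315) and (200,317).

```bash
python3 - <<'E'
from arc import *
by=np.array([-bx[1],bx[0],0])
C=[wcast(p,.07) for p in((187,99),(398,94),(391,315),(200,317))];m=np.mean(C,0)
print(np.round(C,4),m,"bx",m@bx,"by",m@by)
d=C[0]-C[3]+C[1]-C[2];print(np.degrees(np.arctan2(d[1],d[0])),[np.linalg.norm(C[i]-C[i-1]) for i in range(4)])
c=np.array([.4974,.1066,0]);print("mine",c@bx,c@by)
# clip finger blobs: grey steel
im=cv2.imread("pics/w2.png");h=cv2.cvtColor(im,cv2.COLOR_BGR2HSV)
big=cv2.resize(im[140:275,260:380],None,fx=5,fy=4.4,interpolation=cv2.INTER_CUBIC);cv2.imwrite("pics/clip.png",big)
for z in(.04,.052,.062):
    a,b=wcast((313,167),z),wcast((314,240),z);print(z,np.linalg.norm(a-b),((a+b)/2)@bx,((a+b)/2)@by)
# pink tube caps in this view
print(wcast((524,252),.036),)
E
```

```text
[0.50271065 0.07885893 0.27531788] [ 0.17706547  0.39613309 -0.31973292] 0.9985746391406316 6.0333
[ 0.25618244  0.2085433  -0.53916     1.84111544  0.11946508  1.12377565
 -1.67522822]
a 0.5279838127163172 radius 0.25636554024949304 side -0.0008934065127001007
[[ 0.5838  0.2255  0.07  ]
 [ 0.627   0.0349  0.07  ]
 [ 0.4152 -0.0144  0.07  ]
 [ 0.3672  0.1799  0.07  ]] [0.49830092 0.10646591 0.07      ] bx -0.005243751998847645 by -0.5095206590323846
12.483766635960857 [np.float64(0.22129261775871853), np.float64(0.19540868602286032), np.float64(0.21746078595775156), np.float64(0.2001579098853476)]
mine -0.0049156224259516035 -0.508670970919479
0.04 0.0748486522236682 -0.025590923211734617 -0.5112691898202963
0.052 0.0724147490818027 -0.02585585390943435 -0.5133248718294217
0.062 0.07038649646358147 -0.02607662949085078 -0.5150379401703595
[ 0.50600863 -0.16350305  0.036     ]
```

View pics/clip.png

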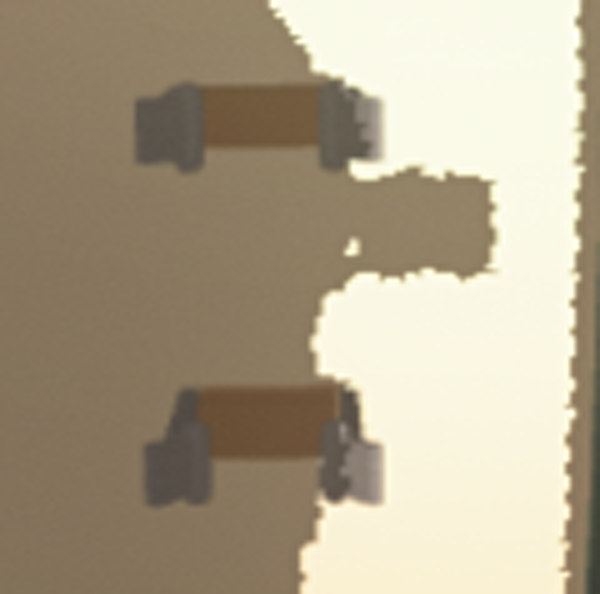

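```bash
python3 - <<'E'
from h import *
print(goal([.435,-.1755,.2],down(np.radians(-90.))))
E
```

```text
(array([0.0756, 0.2333, 0.1218]), array([ 0.0351, -0.    , -0.0002]))
```

>>> jog_arm([
  [[0,0.2333,0.1218],[0.035,0,0]],
  [[0,0.2333,0.1218],[0.035,0,0]],
  [[0,0.2333,0.1218],[0.035,0,0]],
  [[0,0.2333,0.1218],[0.035,0,0]],
  [[0.03,0.2333,0.1218],[0.035,0,0]],
  [[0.06,0.2333,0.1218],[0.035,0,0]],
  [[0.075,0.2333,0.1218],[0.035,0,0]],
  [[0.075,0.2333,0.1218],[0.035,0,0]],
])

```text
clock: 6.7
eef_pos: [0.4316, -0.178, 0.1958]
tcp_rot: [0.001, -0.705, 0.001, 0.709]
force: [-2.2, -0.2, -1.9]
finger_gap: 1.0
```

>>> jog_arm([
  [[0,0,0],[0,0,0]],
  [[0,0,0],[0,0,0]],
])

```text
clock: 6.87
eef_pos: [0.4317, -0.1771, 0.1955]
tcp_rot: [0.001, -0.705, 0.0, 0.71]
force: [-0.1, -0.2, 0.1]
finger_gap: 1.0
```

```bash
python3 - <<'E'
from h import *
im=camera("wrist");cv2.imwrite("pics/w3.png",im[...,::-1])
s=observe();print(s["eef_pos"],s["qpos"])
c,m=blob(im,(160,100,60),(179,255,255),(200,100,440,420));q=cv2.minAreaRect(c);print(q,cv2.contourArea(c))
bb=cv2.boxPoints(q);print(bb)
bb=bb[np.argsort(bb[:,1])];a=wcast(bb[:2].mean(0),.018);b=wcast(bb[2:].mean(0),.018)
print("ends",a,b,"len",np.linalg.norm(a-b),"mid",(a+b)/2,"head",np.degrees(np.arctan2(*(a-b)[1::-1])))
E
```

```text
[ 0.43223145 -0.1768874   0.19619158] [ 0.59641168  0.20328526 -0.30619219  2.02613477  0.07732049  0.92823564
 -1.32220124]
((321.0, 217.5), (131.0, 34.0), 90.0) 4287.5
[[304. 152.]
 [338. 152.]
 [338. 283.]
 [304. 283.]]
ends [ 0.48898207 -0.17670417  0.018     ] [ 0.37275447 -0.17643472  0.018     ] len 0.1162279089503843 mid [ 0.43086827 -0.17656945  0.018     ] head -0.1328259214136781
```

View pics/w3.png

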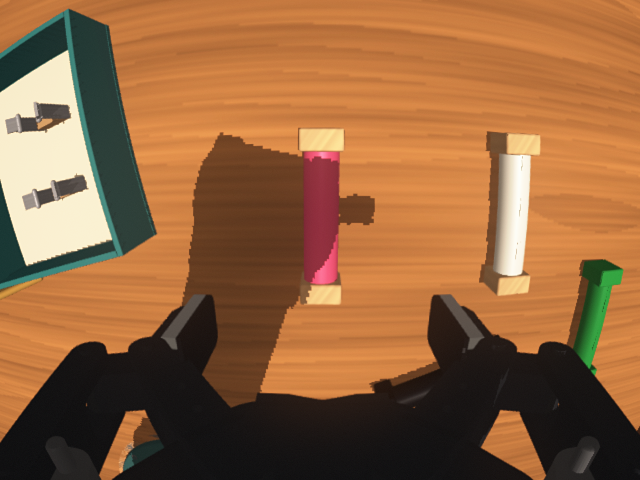

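Pink tube centred at (321,217), lined up with the jaws; white tube is clear at (512,215). I descend and grip.

>>> jog_arm([
  [[0.04,0,0],[0,0,0]],
  [[0.08,0,0],[0,0,0]],
  [[0.12,0,0],[0,0,0]],
  [[0.15,0,0],[0,0,0]],
  [[0.17,0,0],[0,0,0]],
  [[0.181,0,0],[0,0,0]],
  [[0.183,0,0],[0,0,0]],
  [[0.183,0,0],[0,0,0]],
])

```text
clock: 7.58
eef_pos: [0.432, -0.1763, 0.0138]
tcp_rot: [0.0, -0.705, -0.0, 0.709]
force: [-0.7, -0.0, 1.1]
finger_gap: 1.003
```

>>> jog_arm([
  [[0,0,0],[0,0,0]],
  [[0,0,0],[0,0,0]],
  [[0,0,0],[0,0,0]],
  [[0,0,0],[0,0,0]],
  [[0,0,0],[0,0,0]],
  [[0,0,0],[0,0,0]],
], grip=0, squeeze=60)

```text
clock: 8.08
eef_pos: [0.4324, -0.1765, 0.0146]
tcp_rot: [0.0, -0.706, -0.0, 0.709]
force: [-4.1, 1.3, 17.3]
finger_gap: 0.328
```

```bash
python3 - <<'E'
from h import *
s=observe();print(s["eef_pos"],s["force"],s["ft_torque"],s["finger_gap"]);r=rot().as_matrix();print(r)
E
```

```text
[ 0.43237696 -0.17654028  0.01461989] [-4.0603174   1.28266153 17.25637225] [ 0.2487222   0.88971243 -0.13222197] 0.3283307082212198
[[-4.08254795e-03 -1.50237219e-05 -9.99991666e-01]
 [ 1.55059237e-05 -1.00000000e+00  1.49605429e-05]
 [-9.99991666e-01 -1.54447174e-05  4.08254818e-03]]
```

>>> jog_arm([
  [[-0.02,0,0],[0,0,0]],
  [[-0.05,0,0],[0,0,0]],
  [[-0.09,0,0],[0,0,0]],
  [[-0.13,0,0],[0,0,0]],
  [[-0.16,0,0],[0,0,0]],
  [[-0.18,0,0],[0,0,0]],
  [[-0.19,0,0],[0,0,0]],
  [[-0.19,0,0],[0,0,0]],
])

```text
clock: 8.75
eef_pos: [0.4338, -0.1769, 0.2063]
tcp_rot: [-0.0, -0.707, 0.001, 0.708]
force: [-0.2, -1.0, -1.5]
finger_gap: 0.326
```

```bash
python3 - <<'E'
from h import *
s=observe();print(s["eef_pos"],s["force"],s["finger_gap"])
print(goal([.502,.087,.2],down(np.radians(-77.35))))
E
```

```text
[ 0.43382523 -0.17691259  0.20629097] [-0.16424665 -1.03185394 -1.49294623] 0.32587493489517216
(array([ 0.0058, -0.2639, -0.0681]), array([-0.0352,  0.0002, -0.0002]))
```

>>> jog_arm([
  [[0,-0.035,-0.01],[-0.005,0,0]],
  [[0,-0.075,-0.02],[-0.01,0,0]],
  [[0,-0.115,-0.03],[-0.018,0,0]],
  [[0,-0.155,-0.04],[-0.025,0,0]],
  [[0.003,-0.195,-0.05],[-0.032,0,0]],
  [[0.006,-0.235,-0.06],[-0.035,0,0]],
  [[0.006,-0.264,-0.068],[-0.035,0,0]],
  [[0.006,-0.264,-0.068],[-0.035,0,0]],
])

```text
clock: 9.42
eef_pos: [0.5016, 0.0933, 0.1979]
tcp_rot: [-0.079, -0.701, -0.081, 0.704]
force: [-1.2, 0.7, -1.8]
finger_gap: 0.331
```

>>> jog_arm([
  [[0,0,0],[0,0,0]],
  [[0,0,0],[0,0,0]],
])

```text
clock: 9.58
eef_pos: [0.5007, 0.0938, 0.1962]
tcp_rot: [-0.08, -0.7, -0.081, 0.705]
force: [0.4, -0.2, -1.5]
finger_gap: 0.327
```

```bash
python3 - <<'E'
from h import *
im=camera("wrist");cv2.imwrite("pics/w4.png",im[...,::-1])
s=observe();print(s["eef_pos"],s["force"],s["finger_gap"],s["qpos"])
print(goal([.502,.087,.09],down(np.radians(-77.35))))
E
```

```text
[0.50093206 0.0929448  0.19660157] [ 0.07964256 -0.49922886 -0.89933595] 0.32561318539205314 [ 0.20022111  0.30337057 -0.52060666  1.92362005  0.17831192  0.96529932
 -1.74754484]
(array([ 0.1066,  0.0063, -0.0003]), array([0.0009, 0.0008, 0.0004]))
```

View pics/w4.png

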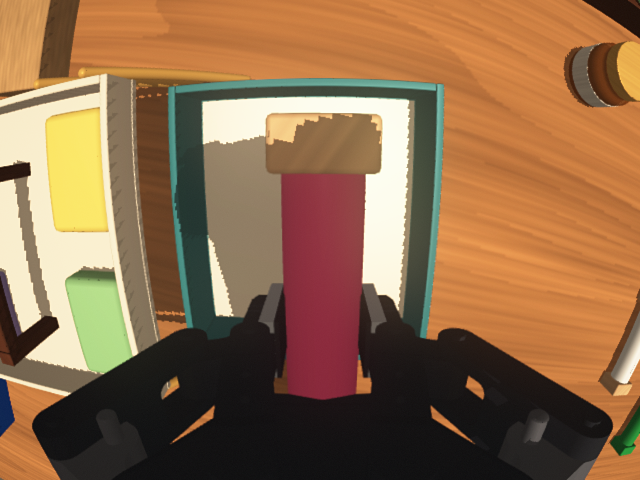

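The tube is held straight along box y, pink body from (322,175) downward. I lower it above the clips.

>>> jog_arm([
  [[0,0.0063,0],[0.0009,0.0008,0.0004]],
  [[0.03,0.0063,0],[0.0009,0.0008,0.0004]],
  [[0.06,0.0063,0],[0.0009,0.0008,0.0004]],
  [[0.09,0.0063,0],[0.0009,0.0008,0.0004]],
  [[0.11,0.0063,0],[0.0009,0.0008,0.0004]],
  [[0.119,0.0063,0],[0.0009,0.0008,0.0004]],
  [[0.119,0.0063,0],[0.0009,0.0008,0.0004]],
  [[0.119,0.0063,0],[0.0009,0.0008,0.0004]],
])

```text
clock: 10.3
eef_pos: [0.502, 0.0864, 0.0782]
tcp_rot: [0.078, 0.703, 0.078, -0.703]
force: [1.0, -0.1, -1.3]
finger_gap: 0.327
```

```bash
python3 - <<'E'
from h import *
s=observe();print(s["eef_pos"],s["force"],s["finger_gap"])
print(goal([.502,.087,.0366],down(np.radians(-77.35))))
E
```

```text
[0.50199235 0.08639301 0.07816141] [ 0.96526685 -0.07311364 -1.31316124] 0.32703256322468477
(array([ 0.0416, -0.0006, -0.0001]), array([-0.0001, -0.    , -0.    ]))
```

>>> jog_arm([
  [[0.006,-0.0006,0],[0,0,0]],
  [[0.012,-0.0006,0],[0,0,0]],
  [[0.018,-0.0006,0],[0,0,0]],
  [[0.022,-0.0006,0],[0,0,0]],
], squeeze=90)

```text
clock: 10.63
eef_pos: [0.5023, 0.0872, 0.0561]
tcp_rot: [0.078, 0.703, 0.078, -0.702]
force: [-0.7, 1.1, 6.8]
finger_gap: 0.315
```

>>> jog_arm([
  [[0.004,0,0],[0,0,0]],
  [[0.008,0,0],[0,0,0]],
  [[0.012,0,0],[0,0,0]],
  [[0.015,0,0],[0,0,0]],
])

```text
clock: 10.97
eef_pos: [0.5022, 0.0872, 0.0407]
tcp_rot: [0.078, 0.703, 0.078, -0.702]
force: [-0.6, 0.6, -1.9]
finger_gap: 0.315
```

```bash
python3 - <<'E'
from h import *
s=observe();print(s["eef_pos"],s["force"],s["ft_torque"],s["finger_gap"])
print(goal([.502,.087,.0366],down(np.radians(-77.35))))
E
```

```text
[0.50224995 0.08724232 0.04068784] [-0.59834554  0.62103065 -1.93622026] [0.17849414 0.05339649 0.03096516] 0.31471012559724687
(array([0.0041, 0.0002, 0.0003]), array([-0.0001, -0.0002, -0.    ]))
```

Past the lips, and the force has dropped. I press on until it sits on the saddles.

>>> jog_arm([
  [[0.002,0,0],[0,0,0]],
  [[0.004,0,0],[0,0,0]],
  [[0.0045,0,0],[0,0,0]],
  [[0.0045,0,0],[0,0,0]],
])

```text
clock: 11.3
eef_pos: [0.5021, 0.0873, 0.0367]
tcp_rot: [0.078, 0.703, 0.078, -0.702]
force: [-7.9, -1.6, 18.7]
finger_gap: 0.32
```

>>> jog_arm([
  [[0.001,0,0],[0,0,0]],
  [[0.002,0,0],[0,0,0]],
  [[0.002,0,0],[0,0,0]],
])

```text
clock: 11.55
eef_pos: [0.5021, 0.0873, 0.0364]
tcp_rot: [0.079, 0.703, 0.077, -0.702]
force: [-17.6, -3.3, 50.3]
finger_gap: 0.317
```

>>> jog_arm([
  [[0,0,0],[0,0,0]],
  [[0,0,0],[0,0,0]],
  [[0,0,0],[0,0,0]],
  [[0,0,0],[0,0,0]],
  [[0,0,0],[0,0,0]],
  [[0,0,0],[0,0,0]],
], grip=1)

```text
clock: 12.05
eef_pos: [0.5021, 0.0872, 0.0362]
tcp_rot: [0.078, 0.703, 0.077, -0.703]
force: [-0.8, 0.7, 0.3]
finger_gap: 0.993
```

>>> jog_arm([
  [[-0.01,0,0],[0,0,0]],
  [[-0.03,0,0],[0,0,0]],
  [[-0.07,0,0],[0,0,0]],
  [[-0.11,0,0],[0,0,0]],
  [[-0.15,0,0],[0,0,0]],
  [[-0.19,0,0],[0,0,0]],
  [[-0.23,0,0],[0,0,0]],
  [[-0.24,0,0],[0,0,0]],
])

```text
clock: 12.72
eef_pos: [0.5032, 0.0884, 0.2827]
tcp_rot: [0.079, 0.706, 0.077, -0.7]
force: [-0.2, 0.6, 1.1]
finger_gap: 1.0
```

```bash
python3 - <<'E'
from h import *
s=observe();print(s["eef_pos"],s["force"],s["finger_gap"])
im=camera("wrist");sc=camera("scene")
a=cv2.resize(im[60:340,140:460],None,fx=1.25,fy=1.25);b=cv2.resize(sc[200:375,270:470],None,fx=2,fy=2)
b=b[:350];cv2.imwrite("pics/w5.png",np.hstack([a,b])[...,::-1]);cv2.imwrite("pics/w5full.png",im[...,::-1])
c,m=blob(im,(160,100,60),(179,255,255),(200,60,440,380));q=cv2.minAreaRect(c);bb=cv2.boxPoints(q);bb=bb[np.argsort(bb[:,1])]
for z in(.04,.052):
    e=wcast(bb[:2].mean(0),z);f=wcast(bb[2:].mean(0),z);print(q,z,"len",np.linalg.norm(e-f),(e+f)/2,np.degrees(np.arctan2(*(e-f)[1::-1])))
w1=np.linalg.norm(wcast(bb[0],.04)-wcast(bb[1],.04));w2=np.linalg.norm(wcast(bb[2],.04)-wcast(bb[3],.04));print(w1,w2)
E
```

```text
[0.50315885 0.08844247 0.28274285] [-0.21609492  0.64989724  1.09479212] 0.9996878158349464
((321.0, 209.0), (108.0, 28.0), 90.0) 0.04 len 0.11285001708548681 [0.50032037 0.08700217 0.04      ] 12.55524069944673
((321.0, 209.0), (108.0, 28.0), 90.0) 0.052 len 0.10922279303381123 [0.50246504 0.08748502 0.052     ] 12.555240699446736
0.02790994646574729 0.02965352756322997
```

View pics/w5.png

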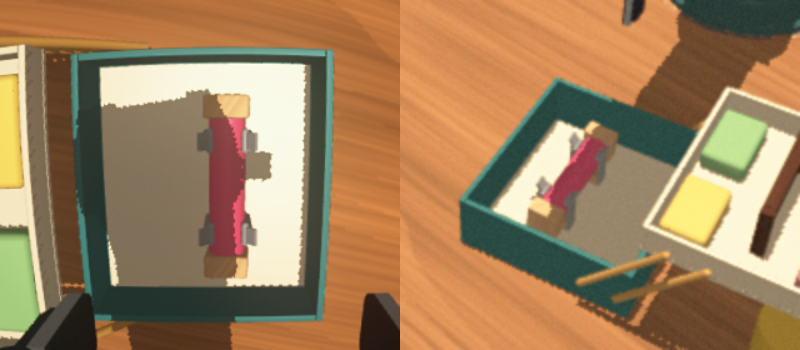

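Tube lies between both clips at crop (228,185), length 0.113 at z=0.04 as expected. I check that it is level by pressing its top gently with closed fingers, inside each clip.

```bash
python3 - <<'E'
from h import *
u=np.array([.9757,.219,0]);c=np.array([.5021,.0872,0])
for k in(.022,-.022):print(goal(c+k*u+[0,0,.085],down(np.radians(-77.35))))
E
```

```text
(array([ 0.1944,  0.    , -0.0203]), array([-0.    , -0.0009, -0.0005]))
(array([0.1941, 0.    , 0.0237]), array([-0.    , -0.0009, -0.0005]))
```

>>> jog_arm([
  [[0,0,-0.02],[0,-0.0009,-0.0005]],
  [[0.03,0,-0.02],[0,-0.0009,-0.0005]],
  [[0.07,0,-0.02],[0,-0.0009,-0.0005]],
  [[0.11,0,-0.02],[0,-0.0009,-0.0005]],
  [[0.15,0,-0.02],[0,-0.0009,-0.0005]],
  [[0.18,0,-0.02],[0,-0.0009,-0.0005]],
  [[0.194,0,-0.02],[0,-0.0009,-0.0005]],
  [[0.194,0,-0.02],[0,-0.0009,-0.0005]],
], grip=0)

```text
clock: 13.48
eef_pos: [0.5206, 0.0918, 0.0816]
tcp_rot: [-0.078, -0.7, -0.078, 0.705]
force: [-0.1, -0.3, -0.9]
finger_gap: -0.001
```

>>> jog_arm([
  [[0.006,0,0],[0,0,0]],
  [[0.012,0,0],[0,0,0]],
  [[0.017,0,0],[0,0,0]],
  [[0.02,0,0],[0,0,0]],
  [[0.022,0,0],[0,0,0]],
])

```text
clock: 13.9
eef_pos: [0.5212, 0.0919, 0.0619]
tcp_rot: [-0.078, -0.701, -0.078, 0.705]
force: [-29.6, -7.2, 87.8]
finger_gap: 0.002
```

>>> jog_arm([
  [[-0.01,0,0],[0,0,0]],
  [[-0.02,0,0.02],[0,0,0]],
  [[-0.02,0,0.042],[0,0,0]],
  [[-0.02,0,0.042],[0,0,0]],
  [[-0.02,0,0.042],[0,0,0]],
])

```text
clock: 14.32
eef_pos: [0.4802, 0.0824, 0.0828]
tcp_rot: [-0.078, -0.701, -0.077, 0.704]
force: [-0.7, 0.4, 0.8]
finger_gap: -0.003
```

```bash
python3 - <<'E'
from h import *
u=np.array([.9757,.219,0]);c=np.array([.5021,.0872,0])
s=observe();print(s["eef_pos"],s["force"]);print(goal(c-.022*u+[0,0,.063],down(np.radians(-77.35))))
E
```

```text
[0.48016151 0.08237171 0.08279495] [-0.72692678  0.40324669  0.80667612]
(array([ 0.0198,  0.0001, -0.0006]), array([ 0.    ,  0.0007, -0.0001]))
```

>>> jog_arm([
  [[0.006,0,0],[0,0,0]],
  [[0.012,0,0],[0,0,0]],
  [[0.017,0,0],[0,0,0]],
  [[0.0195,0,0],[0,0,0]],
  [[0.0195,0,0],[0,0,0]],
])

```text
clock: 14.73
eef_pos: [0.4801, 0.0825, 0.0628]
tcp_rot: [-0.079, -0.701, -0.078, 0.705]
force: [-3.3, -0.1, 8.5]
finger_gap: -0.004
```

>>> jog_arm([
  [[0.0005,0,0],[0,0,0]],
  [[0.001,0,0],[0,0,0]],
])

```text
clock: 14.9
eef_pos: [0.4802, 0.0827, 0.0623]
tcp_rot: [-0.079, -0.701, -0.077, 0.705]
force: [-15.1, -3.7, 43.1]
finger_gap: -0.002
```

Both ends stop at TCP z of about 0.0625, close to the 0.063 expected, so the tube is home and level. Now back to the handle.

>>> jog_arm([
  [[-0.04,0,0],[0,0,0]],
  [[-0.08,0,0],[0,0,0]],
  [[-0.12,0,0],[0,0,0]],
  [[-0.16,0,0],[0,0,0]],
  [[-0.2,0,0],[0,0,0]],
  [[-0.21,0,0],[0,0,0]],
  [[-0.21,-0.04,0],[0,0,0]],
  [[-0.21,-0.08,0],[0,0,0]],
], grip=1)

```text
clock: 15.57
eef_pos: [0.4645, 0.1609, 0.2728]
tcp_rot: [-0.077, -0.702, -0.076, 0.704]
force: [1.4, 1.9, -0.7]
finger_gap: 1.001
```

```bash
python3 - <<'E'
from h import *
s=observe();print(s["eef_pos"],s["qpos"]);print(goal([.4526,.3037,.27],down(np.radians(-77.35))))
E
```

```text
[0.46454542 0.1609106  0.27284257] [ 0.15728312  0.18831705 -0.62055153  1.87765561  0.12236775  1.11768022
 -1.86330316]
(array([ 0.0025, -0.142 , -0.019 ]), array([-0.0007,  0.0007, -0.0003]))
```

>>> jog_arm([
  [[0,-0.04,-0.019],[-0.0007,0.0007,0]],
  [[0,-0.08,-0.019],[-0.0007,0.0007,0]],
  [[0,-0.12,-0.019],[-0.0007,0.0007,0]],
  [[0,-0.142,-0.019],[-0.0007,0.0007,0]],
  [[0,-0.142,-0.019],[-0.0007,0.0007,0]],
  [[0,-0.142,-0.019],[-0.0007,0.0007,0]],
])

```text
clock: 16.07
eef_pos: [0.452, 0.305, 0.2718]
tcp_rot: [-0.079, -0.702, -0.078, 0.703]
force: [1.0, -0.1, -0.3]
finger_gap: 1.003
```

```bash
python3 - <<'E'
from h import *
s=observe();print(s["eef_pos"],s["qpos"]);print(goal([.4526,.3037,.1645],down(np.radians(-77.35))))
E
```

```text
[0.45203045 0.30496811 0.27178009] [-0.0885029   0.31037876 -0.68308595  1.75710305  0.21358794  1.15088837
 -2.18342884]
(array([ 0.1073,  0.0012, -0.0004]), array([ 0.0005,  0.0002, -0.0002]))
```

>>> jog_arm([
  [[0.04,0.001,0],[0,0,0]],
  [[0.075,0.001,0],[0,0,0]],
  [[0.095,0.001,0],[0,0,0]],
  [[0.105,0.001,0],[0,0,0]],
  [[0.107,0.001,0],[0,0,0]],
  [[0.107,0.001,0],[0,0,0]],
])

```text
clock: 16.57
eef_pos: [0.4526, 0.3035, 0.165]
tcp_rot: [-0.079, -0.702, -0.078, 0.703]
force: [0.3, 0.4, 0.5]
finger_gap: 0.994
```

>>> jog_arm([
  [[0,0,0],[0,0,0]],
  [[0,0,0],[0,0,0]],
  [[0,0,0],[0,0,0]],
  [[0,0,0],[0,0,0]],
  [[0,0,0],[0,0,0]],
  [[0,0,0],[0,0,0]],
], grip=0, squeeze=50)

```text
clock: 17.07
eef_pos: [0.4527, 0.3035, 0.1653]
tcp_rot: [-0.079, -0.703, -0.078, 0.703]
force: [-0.5, -2.2, 6.8]
finger_gap: 0.153
```

```bash
python3 - <<'E'
from arc import *
p0[:]=0;p0+=s["eef_pos"]-(.130*(np.sin(1.134)-np.sin(1.134-1.83))*bx+np.array([0,0,.130*(np.cos(1.134-1.83)-np.cos(1.134))]))
print("p0",p0)
arc(1.83-np.arange(1,9)*.11)
E
```

```text
[0.45270342 0.30352485 0.16529866] [-0.53037196 -2.15143957  6.79052758] 0.15286986946393866 17.0667
[-0.13416516  0.43301545 -0.63943534  1.86614132  0.31504754  0.94574399
 -2.26464157]
a 1.830067834906417 radius 0.13121931766803033 side -0.0004860988721731242
p0 [0.496753   0.107263   0.12053001]
1.72 [-0.0085  0.0115  0.    ]
1.61 [-0.0158  0.0238  0.0001]
1.5 [-0.0216  0.0369  0.0001]
1.39 [-0.0259  0.0505  0.0001]
1.28 [-0.0288  0.0645  0.0002]
1.17 [-0.03    0.0787  0.0002]
1.06 [-0.0297  0.093   0.0002]
0.95 [-0.0279  0.1072  0.0002]
```

>>> jog_arm([
  [[-0.0085,0.0115,0],[0,0,0]],
  [[-0.0158,0.0238,0],[0,0,0]],
  [[-0.0216,0.0369,0],[0,0,0]],
  [[-0.0259,0.0505,0],[0,0,0]],
  [[-0.0288,0.0645,0],[0,0,0]],
  [[-0.03,0.0787,0],[0,0,0]],
  [[-0.0297,0.093,0],[0,0,0]],
  [[-0.0279,0.1072,0],[0,0,0]],
])

```text
clock: 17.73
eef_pos: [0.4766, 0.1985, 0.1935]
tcp_rot: [-0.079, -0.703, -0.078, 0.703]
force: [2.5, 2.9, -8.0]
finger_gap: 0.151
```

```bash
python3 - <<'E'
from arc import *
p0[:]=[.4969,.1071,.1202];arc(a-np.arange(1,10)*.1)
E
```

```text
[0.47659778 0.19854002 0.19354107] [ 2.45816846  2.90741729 -7.99978406] 0.15103688040878574 17.7333
[ 0.07823016  0.33778946 -0.63614052  1.91116498  0.24242332  0.96949895
 -2.01719995]
a 0.9534879245757562 radius 0.13106567756978693 side -0.00016287779590868818
0.85 [0.0034 0.0119 0.0002]
0.75 [0.0077 0.0241 0.0003]
0.65 [0.0131 0.0359 0.0003]
0.55 [0.0197 0.0471 0.0003]
0.45 [0.0274 0.0576 0.0003]
0.35 [0.036  0.0673 0.0004]
0.25 [0.0456 0.0761 0.0004]
0.15 [0.0561 0.0838 0.0004]
0.05 [0.0672 0.0905 0.0004]
```

>>> jog_arm([
  [[0.0034,0.0119,0],[0,0,0]],
  [[0.0077,0.0241,0],[0,0,0]],
  [[0.0131,0.0359,0],[0,0,0]],
  [[0.0197,0.0471,0],[0,0,0]],
  [[0.0274,0.0576,0],[0,0,0]],
  [[0.036,0.0673,0],[0,0,0]],
  [[0.0456,0.0761,0],[0,0,0]],
  [[0.052,0.081,0],[0,0,0]],
])

```text
clock: 18.4
eef_pos: [0.4949, 0.1184, 0.1402]
tcp_rot: [0.079, 0.703, 0.078, -0.703]
force: [4.2, -1.7, -1.7]
finger_gap: 0.152
```

```bash
python3 - <<'E'
from arc import *
p0[:]=[.4969,.1071,.1202];arc([.15,.1,.06,.03,0,-.02])
E
```

```text
[0.49491701 0.11836297 0.14020702] [ 4.21261279 -1.73820384 -1.73951171] 0.15241140058785002 18.4
[ 0.18761987  0.39451341 -0.58019775  1.97360846  0.28456663  0.85350336
 -1.89493125]
a 0.18376416243778249 radius 0.13001409535536296 side 0.0001533126903787026
0.15 [0.003  0.0019 0.0005]
0.1 [0.0085 0.0053 0.0005]
0.06 [0.013  0.0079 0.0005]
0.03 [0.0165 0.0097 0.0005]
0 [0.02   0.0114 0.0005]
-0.02 [0.0224 0.0125 0.0006]
```

Slow final lowering.

>>> jog_arm([
  [[0.003,0.0019,0],[0,0,0]],
  [[0.006,0.0037,0],[0,0,0]],
  [[0.0085,0.0053,0],[0,0,0]],
  [[0.011,0.0067,0],[0,0,0]],
  [[0.013,0.0079,0],[0,0,0]],
  [[0.015,0.0089,0],[0,0,0]],
  [[0.0165,0.0097,0],[0,0,0]],
  [[0.018,0.0105,0],[0,0,0]],
])

```text
clock: 19.07
eef_pos: [0.4974, 0.1078, 0.1215]
tcp_rot: [-0.079, -0.703, -0.078, 0.703]
force: [4.3, -2.5, -2.4]
finger_gap: 0.151
```

>>> jog_arm([
  [[0.001,0.0005,0],[0,0,0]],
  [[0.002,0.001,0],[0,0,0]],
  [[0.003,0.0015,0],[0,0,0]],
  [[0.003,0.0015,0],[0,0,0]],
])

```text
clock: 19.4
eef_pos: [0.4978, 0.1073, 0.1198]
tcp_rot: [0.079, 0.703, 0.079, -0.702]
force: [-11.7, -1.0, 35.1]
finger_gap: 0.151
```

```bash
python3 - <<'E'
from arc import *
E
```

```text
[0.49781216 0.10730477 0.11977344] [-11.69626253  -1.02281297  35.08770992] 0.15067244050703432 19.4
[ 0.19338097  0.42553168 -0.56297759  1.98708393  0.30954063  0.81228433
 -1.89205008]
a 0.0031643276152055755 radius 0.12953270951279094 side 0.0005564994176217995
```

Shut, a≈0. I release and retreat.

>>> jog_arm([
  [[0,0,0],[0,0,0]],
  [[0,0,0],[0,0,0]],
  [[0,0,0],[0,0,0]],
  [[0,0,0],[0,0,0]],
  [[0,0,0],[0,0,0]],
  [[0,0,0],[0,0,0]],
], grip=1)

```text
clock: 19.9
eef_pos: [0.4977, 0.1073, 0.1195]
tcp_rot: [0.079, 0.703, 0.079, -0.703]
force: [-0.3, -0.5, 1.0]
finger_gap: 0.98
```

>>> jog_arm([
  [[-0.02,0,0],[0,0,0]],
  [[-0.05,0,0],[0,0,0]],
  [[-0.09,0,0],[0,0,0]],
  [[-0.13,0,0],[0,0,0]],
  [[-0.17,0,0],[0,0,0]],
  [[-0.18,0.04,0.04],[0,0,0]],
  [[-0.18,0.07,0.07],[0,0,0]],
  [[-0.18,0.1,0.1],[0,0,0]],
])

```text
clock: 20.57
eef_pos: [0.4306, 0.0014, 0.3]
tcp_rot: [0.079, 0.703, 0.079, -0.702]
force: [1.8, -1.1, 0.4]
finger_gap: 1.0
```

```bash
python3 - <<'E'
from h import *
s=camera("scene");cv2.imwrite("pics/end.png",s[...,::-1]);o=observe();print(o["eef_pos"],o["force"],o["clock"])
a=cv2.imread("pics/scene0.png")
d=cv2.absdiff(a,s[...,::-1].copy()).max(2)
for n,(x0,y0,x1,y1) in dict(tray=(300,230,430,345),white=(215,175,275,220),amber=(195,260,235,310),tin=(440,345,490,395),soap=(150,240,200,280),red=(320,375,370,445),gift=(420,390,500,470)).items():print(n,(d[y0:y1,x0:x1]>60).mean().round(4))
E
```

```text
[ 0.4271826  -0.00500158  0.29941982] [ 4.39770849 -7.04533528  4.04078564] 20.6167
tray 0.1245
white 0.0
amber 0.0
tin 0.0
soap 0.0
red 0.0
gift 0.0
```

View pics/end.png

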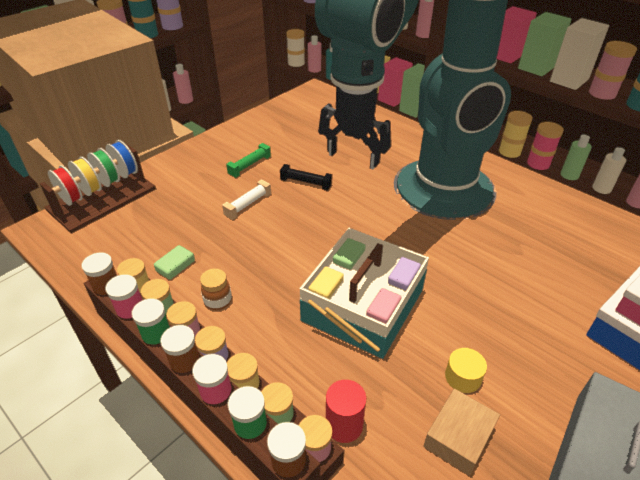

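The tray is shut over the box at (365,285), the same as at the start apart from the shadow. Everything else is in place and the gripper is clear.

```bash
python3 -c "
from bench import *
print(job_done())"
```

```text
the job is handed in; nothing more can be done
None
```

I swung the tray fully open, where it stayed by itself, snapped the pink tube into the clips, lowered the tray shut and handed the job in at about 21 s.

- **Tube:** pressed from above inside each clip, both ends stopped at TCP z of about 0.0625 m (0.063 expected), so it is home and level. The wrist view showed it between both clips.
- **Tray:** the measured joint angle was about 0.003 rad before I let go. The last scene picture shows it shut, differing from the start only by the arm's shadow.
- **Other objects:** the white tube, jar, tin, soap bar, candle and gift box showed no change against the first picture.
- **Forces:** one press on the tube with the fingertips reached 88 N at the wrist, firmer than I meant but under the 120 N limit. Closing the tray peaked at about 37 N.
- **Measurements that disagreed:** my first estimate of the handle was about 2 mm off sideways, and the jaws pulled into line with about 36 N. The two fixed cameras also put the tube and handle up to about 2 cm apart, so I worked from the wrist camera.

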